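Power up the bench modules in order

TASK

Power up the test rig: with light taps press down first the large round key, then the long bar key, then the cross-shaped key, each far enough that it stays well down (over halfway). Leave the small round key up, do not lift, tip or shove the boxes along, and leave everything else on the bench where it is.

Things in the scene. Friction and masses are not known exactly. Their poses are not given: they have to be found in the camera images.
- round_module: Loose grey instrument box on rubber feet with an aluminium top plate, 94 (x) x 78 (y) mm, top plate 42 mm above the bench, 0.7 kg or so; graspable, but to be left standing. In the middle of its top it has one black push key: a large round key, 38 mm across. All four boxes are alike but for the key. Origin: centre of the underside; z up; two sockets on the -x side, a steel connector on the +x side.
- round_key_top (a point): Centre of the top face of the round key (a large round key, 38 mm across); 58 mm above the bench while the key is up, 46 mm when it is fully down. The flat top is the whole shape of the key.
- round_key (a joint): Travel of that key in m: 0 up, 0.012 fully down. It moves straight down at about 2.5 N and stays where it is left (it does not spring back). It is on from 0.006 (halfway); pressing it about 9 mm leaves margin both ways.
- bar_module: Loose grey instrument box on rubber feet with an aluminium top plate, 94 (x) x 78 (y) mm, top plate 42 mm above the bench, 0.7 kg or so; graspable, but to be left standing. In the middle of its top it has one black push key: a long straight bar key, 18 x 56 mm, the long side along the module's y. All four boxes are alike but for the key. Origin: centre of the underside; z up; two sockets on the -x side, a steel connector on the +x side.
- bar_key_top (a point): Centre of the top face of the bar key (a long straight bar key, 18 x 56 mm, the long side along the module's y); 58 mm above the bench while the key is up, 46 mm when it is fully down. The flat top is the whole shape of the key.
- bar_key (a joint): Travel of that key in m: 0 up, 0.012 fully down. It moves straight down at about 2.5 N and stays where it is left (it does not spring back). It is on from 0.006 (halfway); pressing it about 9 mm leaves margin both ways.
- cross_module: Loose grey instrument box on rubber feet with an aluminium top plate, 94 (x) x 78 (y) mm, top plate 42 mm above the bench, 0.7 kg or so; graspable, but to be left standing. In the middle of its top it has one black push key: a plus-shaped (cross) key, 50 mm from arm end to arm end, arms 15 mm wide, crossing at its centre. All four boxes are alike but for the key. Origin: centre of the underside; z up; two sockets on the -x side, a steel connector on the +x side.
- cross_key_top (a point): Centre of the top face of the cross key (a plus-shaped (cross) key, 50 mm from arm end to arm end, arms 15 mm wide, crossing at its centre); 58 mm above the bench while the key is up, 46 mm when it is fully down. The flat top is the whole shape of the key.
- cross_key (a joint): Travel of that key in m: 0 up, 0.012 fully down. It moves straight down at about 2.5 N and stays where it is left (it does not spring back). It is on from 0.006 (halfway); pressing it about 9 mm leaves margin both ways.
- small_module: Loose grey instrument box on rubber feet with an aluminium top plate, 94 (x) x 78 (y) mm, top plate 42 mm above the bench, 0.7 kg or so; graspable, but to be left standing. In the middle of its top it has one black push key: a small round key, 18 mm across. All four boxes are alike but for the key. Origin: centre of the underside; z up; two sockets on the -x side, a steel connector on the +x side.
- small_key_top (a point): Centre of the top face of the small key (a small round key, 18 mm across); 58 mm above the bench while the key is up, 46 mm when it is fully down. The flat top is the whole shape of the key.
- small_key (a joint): Travel of that key in m: 0 up, 0.012 fully down. It moves straight down at about 2.5 N and stays where it is left (it does not spring back). It must stay up.
- connector: Loose grey data-connector shell, 41 x 33 x 15 mm; a bystander. Origin: centre of its underside.
- spool: Loose reel of solder wire standing on its flange, 64 mm across, 40 mm high; a bystander. Origin: centre of its underside.
- screwdriver: Loose small screwdriver lying flat, 145 mm long; a bystander. Origin: centre of its underside.
- gauge: Loose ground steel block, 25 x 50 x 20 mm; a bystander. Origin: centre of its underside.
Mind the look-alikes: they are no part of the job. Leave any green or pink look-alike of the cross_module alone.

How it is judged (in metres and radians):
On the way, in this order (a step that is already met when the one before it is completed fails the run):
1. the large round key is down and the others are still up (value of joint round_key above 0.006 m and value of joint each of bar_key, cross_key, small_key below 0.003 m), for 0.1 s.
2. the bar key is down after it, the cross key still up (value of joint each of round_key, bar_key above 0.006 m and value of joint each of cross_key, small_key below 0.003 m), for 0.1 s.
3. the cross key is down last (value of joint each of round_key, bar_key, cross_key above 0.006 m and value of joint small_key below 0.003 m), for 0.1 s.
At the end, for the whole second after the job is handed in: The round, bar and cross keys are each more than 6 mm (half their travel) down, the small round key less than 3 mm; all four boxes stand flat and at rest within 15 mm of where they started, and the connector, solder reel, screwdriver and steel block within 20 mm (all of step 3 and distance of each of round_module, bar_module, cross_module, small_module from where it was at the start of the episode below 0.015 m and linear speed of each of round_module, bar_module, cross_module, small_module below 0.02 m/s and angle between each of round_module, bar_module, cross_module, small_module's own z axis and vertical below 0.05 rad and distance of each of connector, spool, screwdriver, gauge from where it was at the start of the episode below 0.02 m); the robot touches nothing.
It fails at once if a key is pressed out of order: the bar key (3 mm) before the round key is down, or the cross key (3 mm) before both are down ((value of joint bar_key above 0.003 m and value of joint round_key below 0.006 m) or (value of joint cross_key above 0.003 m and value of joint any of round_key, bar_key below 0.006 m)).
It fails at once if the small round key is pressed (3 mm) (value of joint small_key above 0.003 m).
It fails at once if a box is touched with more than 20 N (contact force between any of the fingers, the arm and round_module above 20 N or contact force between any of the fingers, the arm and bar_module above 20 N or contact force between any of the fingers, the arm and cross_module above 20 N or contact force between any of the fingers, the arm and small_module above 20 N).
It fails at once if a box is lifted, tipped or shoved more than 15 mm (height (world z) of any of round_module, bar_module, cross_module, small_module above 0.006 m or angle between any of round_module, bar_module, cross_module, small_module's own z axis and vertical above 0.12 rad or distance of any of round_module, bar_module, cross_module, small_module from where it was at the start of the episode above 0.015 m).
It fails at once if a bystander is moved more than 20 mm (distance of any of connector, spool, screwdriver, gauge from where it was at the start of the episode above 0.02 m).
It also fails if it takes over 48 s, if anything falls off the work surface, if the arm or the gripper's body presses on something with over 40 N, if the wrist force passes 120 N, or if a joint passes its speed limit or range.

ROBOT

A 6-joint arm with a two-finger parallel gripper is mounted at the origin on a cart in front of the work surface, level with it; the furniture and walls round the work are solid. World frame = base frame: x ahead of the robot, y to its left, z up, the work surface at z = 0. Lengths are in m, angles in degrees, forces in N, time in s.
With the tool pointing down it reaches from about 0.3 to 0.775 m from the base axis. Payload 14.6 kg.
Tool frame: the origin (TCP) lies midway between the tips of the shut fingers; the grasp point (between the pads) lies 19 mm behind it (robot.hold_point_z is the distance from the TCP to the grasp point, in m); x points along the fingers, y is the direction in which the jaws open and shut, and the axes are right-handed (so a half turn about x gives the same grasp; the last joint's range is limited). The gripper opens to 85 mm and grips with 20 to 120 N. Pads are 22 mm wide; open, the fingers measure 114 mm over their backs; the gripper's body (76 mm by 85 mm) begins 54 mm behind the grasp point. The pads swing forward as they close: fully open they stand 13 mm farther back than shut.
Start: joints at [73.304, 17.183, 87.147, -0, 75.671, -3.816], TCP at [0.123, 0.536, 0.231] pointing down, gripper open.
Joint ranges: [-173.82, 173.82], [-45.26, 126.66], [13.44, 144.39], [-59.66, 239.66], [0, 175.72], [-146.38, 146.38]. Speed limits (degrees/s): [127.2, 127.2, 147.25, 180, 180, 180].

INTERFACE

Orientations are given as a 3x3 rotation matrix whose columns are the frame's x, y, z axes.
In Python, from rig import read_state, cams, ticket, robot gives the robot as it stands.
- The arm moves only by the tool servo_tool, never from a script. Its argument "targets" is a list of rows, each a list of 2 entries, a list of its own where there are three numbers: the shift along the tool's x, y, z in cm, then the turn about the tool's x in rad. A call has 1 to 20 rows; each row shifts and turns the commanded pose from where the row before left it, along the tool's axes as they then stand; what a row does not reach is not made up. A row lasts 1/8 s, in which the tool goes at most 62.5 mm and 10.7 degrees, less where a joint would pass 70% of its speed; a pose out of reach is approached as far as the arm can. A call with a gripper value outside its range is refused whole. "jaw" is the opening, from 0 (shut) to 1 (fully open), set as the call begins (left out, the last holds). The fingers move at their own pace and stop on an object; "newtons" is the grip in N (left out, the last holds). Time passes only in rows, so rows that do not move let the fingers close. It gives the time, the measured TCP pose, the force and the opening at its end, in the units of the state.
- read_state(): the state, without advancing time (a new reading comes with each control period).
- cams.capture(name): name is "scene" or "top" or "wrist"; returns a dict with "pixels" (400x640x3 uint8, red, green, blue), "mtx" (3x3 intrinsics, pixels), "eye" and "attitude" of the camera in the world; the wrist camera has in their place "hand_eye" (4x4, takes a point from camera to tool coordinates, whose origin is the TCP and whose axes are the tool frame's). Camera axes: x right, y down, z forward; pixel columns grow to the right and rows downward; lengths in m; the calibration is good to about 2 mm. A picture is of the moment at which its call begins: read the wrist's pose just before it. There is no depth.
- ticket.job_done(): hands the job in, once; it reports no verdict.
Trained networks look in a picture, given as the dict that the camera call returned (one of the last four; its "shot" number tells which), for a name from the list of things; names that differ only in an ending like _2 or _b are one class to them, and where a whole thing is asked for, a point or a joint stands for the part that bears it (a point fixed in the world has none). Each returns a list of dicts, best first, with "conf" (0 to 1); they miss things now and then, are a little off and sometimes report something else, mostly with a low value. They report only what shows in the picture. A call takes as long as a camera call. They do not tell look-alikes from the thing itself.
- cams.look_for(picture, thing): "rect" ([left, top, right, bottom] in pixels, round what is visible of it).
- cams.trace(picture, thing): "region" (400x640 bool, what is visible of it) and "rect" ([left, top, right, bottom] in pixels, round what is visible of it).
The state is a dict: "clock": time; "joint_pos": joint angles; "joint_velocities": joint speeds; "effort": joint torques, N m; "position": TCP position; "orientation": TCP orientation; "ft_force": force on the tool from outside, world axes, zero at the start; "torque": the same for the moment, N m; "opening": finger opening in m.
Only numpy, scipy, OpenCV 4.12 (cv2) and the standard library are available. Lean on these libraries where they do the work, as an engineer would, in place of code of your own. Each camera call takes 0.05 s, during which the arm holds its last target. There are 200 camera calls.

## Working session

There is one attempt and no reset: what is moved stays moved. The work goes in short steps, Python scripts to look and compute and a tool call to move; the robot and the scene stay as the last step left them, time stands still between calls to the robot, and variables do not carry over. Pictures are saved under pics/ and viewed, about 8 in all and at most 12, crops included, and the job is handed in when it is done.

Besides the shell and the picture viewer there is one more tool, called after "Emit:" in YAML: its name, and indented under it one key for each argument. servo_tool: Moves the arm, as the interface text tells. Its arguments: {"type":"object","properties":{"targets":{"type":"array"},"jaw":{"type":"number"},"newtons":{"type":"number"}},"required":["targets"]}

```bash
mkdir -p pics
cat > h.py <<'E'
import numpy as np, cv2
from rig import read_state, cams, ticket, robot
def save(p,n,crop=None,s=1):
    im=p["pixels"][:,:,::-1]
    if crop: im=im[crop[1]:crop[3],crop[0]:crop[2]]
    cv2.imwrite("pics/"+n,cv2.resize(im,None,fx=s,fy=s,interpolation=cv2.INTER_CUBIC))
def pose(p,st=None):
    if "eye" in p: return np.array(p["eye"]),np.array(p["attitude"])
    H=np.array(p["hand_eye"]);R=np.array(st["orientation"])
    return np.array(st["position"])+R@H[:3,3],R@H[:3,:3]
def ray(p,uv,z,st=None):
    e,A=pose(p,st); d=A@np.linalg.inv(p["mtx"])@np.array([uv[0],uv[1],1.])
    return e+d*(z-e[2])/d[2]
def proj(p,X,st=None):
    e,A=pose(p,st); q=np.array(p["mtx"])@A.T@(np.array(X)-e); return q[:2]/q[2]
E
python3 - <<'E'
from h import *
st=read_state();print({k:np.round(v,3).tolist() for k,v in st.items()})
t=cams.capture("top");s=cams.capture("scene")
save(t,"top.png");save(s,"scene.png")
print(t["eye"],t["attitude"],s["eye"])
for n in ["round_module","bar_module","cross_module","small_module","round_key_top","connector","spool","screwdriver","gauge"]:
    for d in cams.look_for(t,n): 
        r=d["rect"];c=[(r[0]+r[2])/2,(r[1]+r[3])/2]
        print(n,round(d["conf"],2),np.round(r),ray(t,c,.042).round(3))
E
```

```text
{'clock': 0.0, 'joint_pos': [73.303, 17.217, 87.182, -0.0, 75.671, -3.816], 'joint_velocities': [-0.113, -0.057, -0.009, -0.011, 0.003, -0.028], 'effort': [-0.001, -54.35, -36.179, -0.0, 0.004, -0.0], 'position': [0.123, 0.536, 0.231], 'orientation': [[-0.0, 0.223, 0.975], [-0.001, 0.975, -0.223], [-1.0, -0.001, -0.0]], 'ft_force': [0.245, 0.642, -0.153], 'torque': [-0.044, -0.045, -0.027], 'opening': 0.086}
[0.3225237  0.17253031 1.32913454] [[-0.03031447 -0.97899992  0.20159414]
 [-0.99953942  0.02940749 -0.00749317]
 [ 0.00140743 -0.20172844 -0.97944048]] [-0.11884776 -0.33184357  1.0968233 ]
round_module 0.82 [429. 189. 458. 223.] [ 0.539 -0.219  0.042]
bar_module 0.89 [376. 170. 403. 203.] [ 0.604 -0.058  0.042]
bar_module 0.45 [310. 201. 342. 237.] [0.51  0.139 0.042]
cross_module 0.83 [311. 200. 340. 236.] [0.513 0.141 0.042]
cross_module 0.79 [166. 236. 206. 263.] [0.431 0.561 0.042]
cross_module 0.6 [231. 251. 268. 289.] [0.364 0.371 0.042]
cross_module 0.57 [386. 122. 421. 161.] [ 0.747 -0.112  0.042]
small_module 0.97 [257. 189. 291. 228.] [0.548 0.296 0.042]
spool 0.85 [349. 141. 373. 162.] [0.719 0.023 0.042]
screwdriver 0.51 [393. 248. 434. 255.] [ 0.405 -0.118  0.042]
gauge 0.71 [292. 250. 312. 265.] [0.398 0.216 0.042]
```

View pics/top.png

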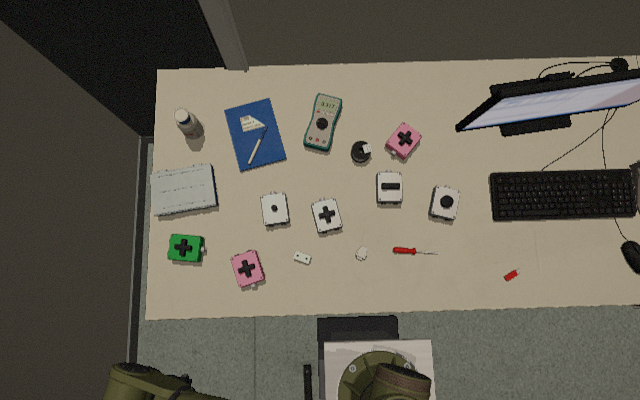

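View pics/scene.png

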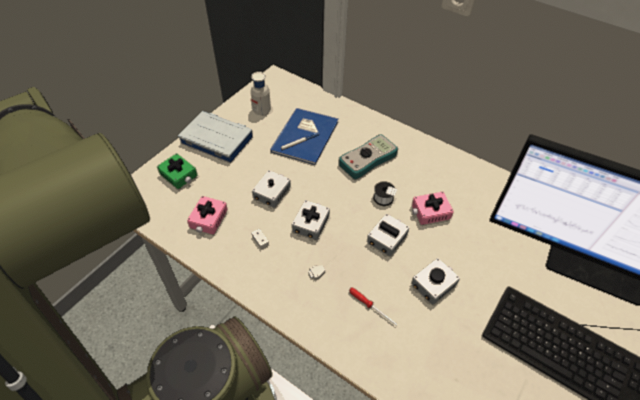

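The top view shows these candidates:
- **Large round key:** white box at (446,202). The small round key at (274,209) must be avoided.
- **Bar key:** (390,186).
- **Cross key:** white box at (326,214). The look-alikes are green at (183,247) and pink at (247,268) and (404,139).

I choose the white boxes. Next I locate the black key tops.

Run:
```python
from h import *
t=cams.capture("top");s=cams.capture("scene")
save(s,"crop.png",(230,150,480,320),3)
for p,seeds in((t,dict(round=(446,202),bar=(390,186),cross=(326,214),small=(274,209))),(s,dict(round=(437,273),bar=(388,230),cross=(310,214),small=(270,186)))):
    g=p["pixels"].max(2)
    n,l,stt,c=cv2.connectedComponentsWithStats((g<90).astype(np.uint8))
    for k,(u,v) in seeds.items():
        w=l[v-4:v+5,u-4:u+5];i=np.bincount(w[w>0]).argmax()
        print(k,stt[i],c[i].round(1),ray(p,c[i],.056).round(4))
```

```text
round [440 195  13  14 136] [446.2 201.5] [ 0.5503 -0.2242  0.056 ]
bar [381 183  19   7 131] [390.1 186. ] [ 0.6031 -0.0583  0.056 ]
cross [319 206  16  17 151] [326.5 214.2] [0.5222 0.1381 0.056 ]
small [271 205   7   7  31] [274.1 207.8] [0.5464 0.2949 0.056 ]
round [430 268  15  16 178] [436.7 275.8] [ 0.5479 -0.2294  0.056 ]
bar [379 222  20  16 152] [388.8 229.1] [ 0.6012 -0.0635  0.056 ]
cross [303 207  16  16 162] [310.4 214.2] [0.5205 0.1331 0.056 ]
small [269 180   5   7  28] [270.7 182.8] [0.5454 0.2902 0.056 ]
```

View pics/crop.png

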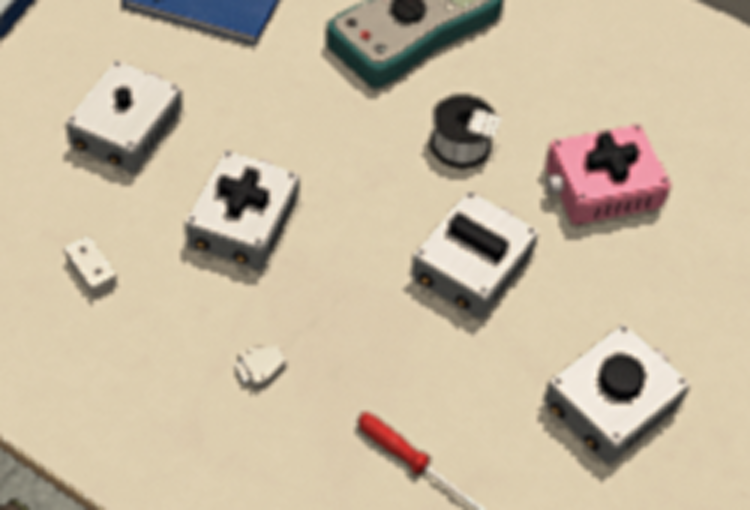

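Crop: the white round, bar and cross boxes are confirmed, and the pink look-alike stands behind the bar box. The two views agree to about 5 mm. Next: shut the jaws and move towards the round key at height.

Emit:
servo_tool:
  targets:
    - [[0,-1.6,1.4],0]
    - [[0,-3.2,2.9],0]
    - [[0,-3.2,2.9],0]
    - [[0,-3.2,2.9],0]
    - [[0,-3.2,2.9],0]
    - [[0,-3.2,2.9],0]
    - [[0,-3.2,2.9],0]
    - [[0,-3.2,2.9],0]
    - [[0,-3.2,2.9],0]
    - [[0,-3.2,2.9],0]
    - [[0,-3.2,2.9],0]
    - [[0,-3.2,2.9],0]
    - [[0,-3.2,2.9],0]
    - [[0,-3.2,2.9],0]
    - [[0,-3.2,2.9],0]
    - [[0,-3.2,2.9],0]
    - [[0,-3.2,2.9],0]
    - [[0,-3.2,2.9],0]
    - [[0,-1.6,1.4],0]
    - [[0,0,0],0]
  jaw: 0
  newtons: 20

```text
clock: 3.15
position: [0.5022, -0.1424, 0.2309]
orientation: [[-0.001, 0.224, 0.974], [0.0, 0.974, -0.224], [-1.0, 0.0, -0.001]]
ft_force: [1.2, 0.8, 0.3]
opening: -0.0001
```

```bash
cat >> h.py <<'E'
def keys(n,view=False):
    st=read_state();w=cams.capture("wrist")
    print(st["clock"],np.round(st["position"],4),np.round(st["ft_force"],1),np.round(st["joint_pos"],0))
    if view: save(w,view)
    R=np.array(st["orientation"])
    for d in cams.trace(w,n+"_module")[:2]:
        m=d["region"].astype(np.uint8)
        m=cv2.morphologyEx(m,cv2.MORPH_CLOSE,np.ones((15,15),np.uint8))
        k=((w["pixels"].max(2)<70)&(m>0)).astype(np.uint8)
        cnt,l,s,c=cv2.connectedComponentsWithStats(k)
        for i in np.argsort(-s[1:,4])[:3]+1:
            X=ray(w,c[i],.057,st)
            print(n,round(d["conf"],2),np.round(d["rect"]),s[i],c[i].round(0),X.round(4),"shift cm",(100*R.T@(X-st["position"])).round(2))
E
python3 -c "
from h import *
keys('round','w1.png')"
```

```text
3.15 [ 0.5022 -0.1424  0.2309] [1.2 0.8 0.3] [-20.  14.  92.  -0.  75. -97.]
round 0.29 [393. 232. 452. 266.] [ 393  235   59   29 1193] [422. 249.] [ 0.6023 -0.061   0.057 ] shift cm [17.38 10.18  7.94]
```

View pics/w1.png

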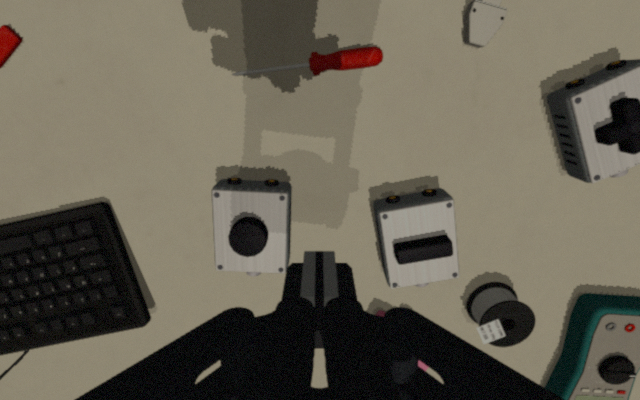

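Wrist view: round key at (248,236), bar key at (422,248), cross key at (624,125) partly cut off, and the reel at (500,310). I locate the round key directly from its pixels.

Run:
```python
from h import *
st=read_state();w=cams.capture("wrist");R=np.array(st["orientation"])
g=(w["pixels"].max(2)<70).astype(np.uint8)
n,l,s,c=cv2.connectedComponentsWithStats(g)
for u,v in((248,236),(422,248)):
    i=l[v,u]
    # top face circle centre: use component on dark; print too
    X=ray(w,c[i],.057,st);print(s[i],c[i],X.round(4),(100*R.T@(X-st["position"])).round(2))
```

```text
[ 227  214   40   43 1261] [246.5479778  235.65107058] [ 0.5496 -0.2242  0.057 ] [17.42 -7.04  6.52]
[ 392  235   59   30 1232] [420.88555195 249.46753247] [ 0.6023 -0.0608  0.057 ] [17.42 10.06  8.01]
```

Emit:
servo_tool:
  targets:
    - [[0,-1,0.9],0]
    - [[0,-2,1.9],0]
    - [[0,-2,1.9],0]
    - [[0,-1.5,1.4],0]
    - [[1,-0.5,0.4],0]
    - [[2.5,0,0],0]
    - [[3,0,0],0]
    - [[3,0,0],0]
    - [[2.5,0,0],0]
    - [[1.5,0,0],0]
    - [[1,0,0],0]
    - [[0.5,0,0],0]
    - [[0,0,0],0]
    - [[0,0,0],0]

```text
clock: 5.05
position: [0.5501, -0.2243, 0.0819]
orientation: [[0.001, 0.223, 0.975], [-0.0, 0.975, -0.223], [-1.0, -0.0, 0.001]]
ft_force: [-0.6, 0.4, -0.0]
opening: 0.0001
```

```bash
python3 -c "
from h import *
st=read_state();w=cams.capture('wrist');save(w,'w2.png');print(proj(w,[.5495,-.225,.058],st),proj(w,st['position'],st),st['joint_pos'])"
```

```text
[317.46988439 243.08397956] [318.99352497 267.59492912] [-2.57177847e+01  3.17101805e+01  8.76961294e+01  8.45381581e-04
  6.05342117e+01 -1.02840155e+02]
```

View pics/w2.png

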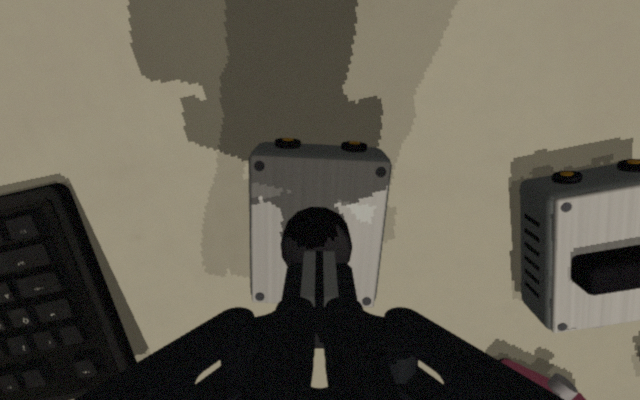

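Fingers are centred over the round key; it projects to (317,243) and shows at (317,238). Next I press slowly to z = 49 mm.

Emit:
servo_tool:
  targets:
    - [[0.6,0,0],0]
    - [[0.8,0,0],0]
    - [[0.5,0,0],0]
    - [[0.2,0,0],0]
    - [[0.2,0,0],0]
    - [[0.2,0,0],0]
    - [[0.2,0,0],0]
    - [[0.2,0,0],0]
    - [[0.2,0,0],0]
    - [[0.2,0,0],0]
    - [[0,0,0],0]
    - [[0,0,0],0]
    - [[0,0,0],0]

```text
clock: 6.72
position: [0.5498, -0.2242, 0.0482]
orientation: [[-0.0, 0.223, 0.975], [0.0, 0.975, -0.223], [-1.0, 0.0, -0.0]]
ft_force: [0.7, 0.4, 0.2]
opening: -0.0001
```

Emit:
servo_tool:
  targets:
    - [[-0.5,0,0],0]
    - [[-1.5,0,0],0]
    - [[-3,0,0],0]
    - [[-3,0,0],0]
    - [[-2,2,0.1],0]
    - [[0,3.5,0.3],0]
    - [[0,3.5,0.3],0]
    - [[0,3.5,0.3],0]
    - [[0,3,0.3],0]
    - [[0,1.5,0.2],0]
    - [[0,0,0],0]
    - [[0,0,0],0]

```text
clock: 8.22
position: [0.6022, -0.0626, 0.1483]
orientation: [[-0.0, 0.224, 0.975], [-0.0, 0.975, -0.224], [-1.0, -0.0, -0.0]]
ft_force: [0.4, 0.8, -0.1]
opening: -0.0001
```

```bash
cat > k.py <<'E'
from h import *
import sys
st=read_state();w=cams.capture('wrist');save(w,sys.argv[1]);X=np.array(eval(sys.argv[2]))
print(st["position"],[proj(w,np.array(q),st).round(0) for q in ([.5495,-.225,.058],[.5495,-.225,.049],X)],'shift',100*np.array(st["orientation"]).T@(X-st["position"]))
E
python3 k.py w3.png "[.6023,-.061,.058]"
```

```text
[ 0.60215017 -0.06256815  0.14834582] [array([ 68., 180.]), array([ 77., 177.]), array([321., 201.])] shift [ 9.03455487  0.15790376 -0.01948771]
```

View pics/w3.png

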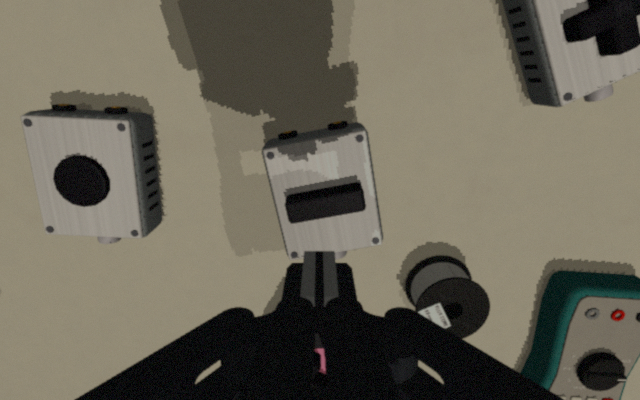

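The round key now sits low on its plate at (81,181), against a predicted (77,177) for down. The bar key is at (325,201), predicted (321,201). I press the bar.

Emit:
servo_tool:
  targets:
    - [[1,0.2,0],0]
    - [[2,0,0],0]
    - [[2.2,0,0],0]
    - [[1.6,0,0],0]
    - [[1,0,0],0]
    - [[0.6,0,0],0]
    - [[0.2,0,0],0]
    - [[0.2,0,0],0]
    - [[0.2,0,0],0]
    - [[0.2,0,0],0]
    - [[0.2,0,0],0]
    - [[0.2,0,0],0]
    - [[0.2,0,0],0]
    - [[0.2,0,0],0]
    - [[0,0,0],0]
    - [[0,0,0],0]
    - [[0,0,0],0]

```text
clock: 10.4
position: [0.6026, -0.0599, 0.0481]
orientation: [[-0.0, 0.223, 0.975], [0.0, 0.975, -0.223], [-1.0, -0.0, -0.0]]
ft_force: [0.2, -0.7, 0.0]
opening: 0.0001
```

Emit:
servo_tool:
  targets:
    - [[-0.5,0,0],0]
    - [[-1.5,0,0],0]
    - [[-3,0,0],0]
    - [[-3,0,0],0]
    - [[-2,2,-1.4],0]
    - [[0,3.5,-2.5],0]
    - [[0,3.5,-2.5],0]
    - [[0,3.5,-2.5],0]
    - [[0,3,-2.1],0]
    - [[0,1.8,-1.2],0]
    - [[0,0,0],0]
    - [[0,0,0],0]

```text
clock: 11.9
position: [0.5228, 0.1354, 0.1489]
orientation: [[0.001, 0.223, 0.975], [-0.0, 0.975, -0.223], [-1.0, 0.0, 0.001]]
ft_force: [0.4, -0.1, -0.4]
opening: -0.0002
```

```bash
sed -i 's/\[.5495,-.225,.058\],\[.5495,-.225,.049\]/[.6025,-.0605,.058],[.6025,-.0605,.049]/' k.py; python3 k.py w4.png "[.5217,.137,.058]"
```

```text
[0.52279434 0.13542377 0.1488856 ] [array([103., 343.]), array([109., 336.]), array([321., 199.])] shift [ 9.08847244  0.1277051  -0.14868992]
```

View pics/w4.png

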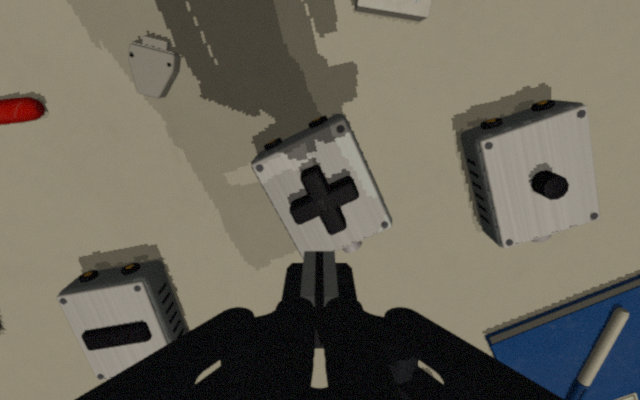

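The bar key is low, at (117,335). The cross key shows at (324,199), predicted (321,199), and its white box is right below the tool. I press it.

Emit:
servo_tool:
  targets:
    - [[1,0.2,-0.1],0]
    - [[2,0,0],0]
    - [[2.2,0,0],0]
    - [[1.6,0,0],0]
    - [[1,0,0],0]
    - [[0.7,0,0],0]
    - [[0.2,0,0],0]
    - [[0.2,0,0],0]
    - [[0.2,0,0],0]
    - [[0.2,0,0],0]
    - [[0.2,0,0],0]
    - [[0.2,0,0],0]
    - [[0.2,0,0],0]
    - [[0.2,0,0],0]
    - [[0,0,0],0]
    - [[0,0,0],0]
    - [[0,0,0],0]

```text
clock: 14.08
position: [0.5217, 0.1381, 0.0471]
orientation: [[-0.001, 0.223, 0.975], [-0.0, 0.975, -0.223], [-1.0, -0.0, -0.0]]
ft_force: [0.3, -0.4, -0.6]
opening: -0.0
```

Emit:
servo_tool:
  targets:
    - [[-0.5,0,0],0]
    - [[-1.5,0,0],0]
    - [[-3,0,0],0]
    - [[-3,0,0],0]
    - [[-3,0,0],0]
    - [[-3,0,-2],0]
    - [[-2,0,-4],0]
    - [[0,0,-4],0]
    - [[0,0,-2],0]
    - [[0,0,0],0]
    - [[0,0,0],0]

```text
clock: 15.45
position: [0.4056, 0.1648, 0.2079]
orientation: [[0.001, 0.223, 0.975], [0.0, 0.975, -0.223], [-1.0, 0.0, 0.001]]
ft_force: [0.4, 0.5, 0.2]
opening: -0.0001
```

```bash
python3 k.py w5.png "[.522,.1375,.049]"
```

```text
[0.40559941 0.16479848 0.20789745] [array([154., 396.]), array([158., 389.]), array([318., 293.])] shift [15.90114059 -0.07377749 11.94049122]
```

View pics/w5.png

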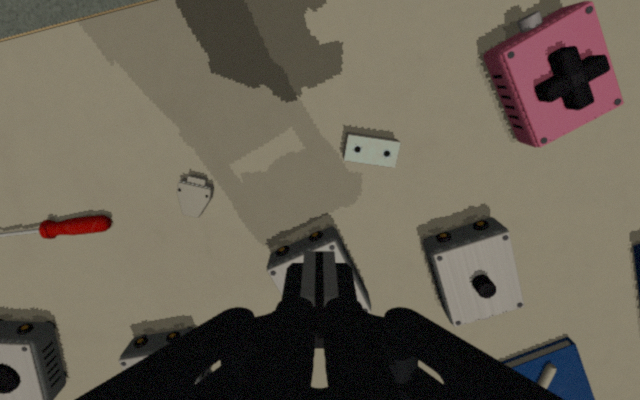

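The gripper hides the cross key in this view. I move sideways and forward for a clear check.

Emit:
servo_tool:
  targets:
    - [[-1,-1,0.5],0]
    - [[-1,-3,2],0]
    - [[0,-3,2],0]
    - [[0,-3,2],0]
    - [[0,-2,1.5],0]
    - [[0,0,0],0]
    - [[0,0,0],0]

```text
clock: 16.38
position: [0.4561, 0.03, 0.2275]
orientation: [[-0.0, 0.223, 0.975], [0.0, 0.975, -0.223], [-1.0, 0.0, -0.0]]
ft_force: [-0.1, 0.3, -0.1]
opening: 0.0002
```

```bash
python3 k.py w6.png "[.522,.1375,.049]"
python3 - <<'E'
from h import *
st=read_state();w=cams.capture('wrist')
print(proj(w,[.522,.1375,.058],st),proj(w,[.522,.1375,.049],st))
t=cams.capture("top")
for n in ["round_module","bar_module","cross_module","small_module","connector","spool","screwdriver","gauge"]:
    print(n,[np.round(d["rect"]) for d in cams.look_for(t,n)])
E
```

```text
[0.45614243 0.03002276 0.22747747] [array([266., 323.]), array([267., 317.]), array([443., 210.])] shift [17.84792213 11.94596417  4.02162615]
[445.87190093 213.7137523 ] [442.71340105 210.2935929 ]
round_module [array([426., 190., 459., 222.])]
bar_module [array([375., 172., 399., 194.])]
cross_module [array([311., 199., 343., 234.]), array([231., 252., 267., 286.]), array([166., 235., 208., 263.]), array([440., 196., 453., 208.])]
small_module []
connector []
spool [array([353., 142., 370., 161.])]
screwdriver [array([427., 189., 460., 223.])]
gauge []
```

View pics/w6.png

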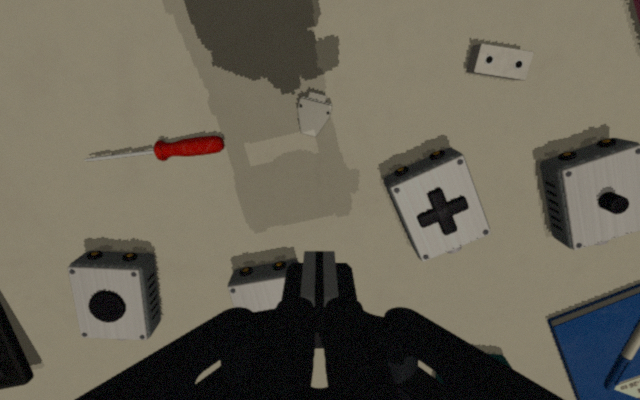

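The cross key at (442,211) is clearly low on its plate, as is the round key at (107,306). The small key at (612,202) still stands up, and the boxes have not moved. I hand in.

```bash
python3 -c "
from h import *
print(ticket.job_done())"
```

```text
the job is handed in; nothing more can be done
None
```

I pressed the round key, then the bar key, then the cross key, each with the shut fingertips on its centre. The job was handed in at about 16.7 s. The hand-in gave no verdict.

- **Depth:** The fingertips stopped at z = 48.2 mm on the round key, 48.1 mm on the bar and 47.1 mm on the cross. That is about 10 to 11 mm of the 12 mm travel.
- **Force:** Every reading, taken at the end of each move, was about 1 N or less.
- **Camera checks:** The wrist images show all three keys low on their plates and the small key still up. The cross key appeared at (442,211), against a predicted (443,210) for down. I saw no box or bystander out of place, and the arm was clear of everything.
- **Checks that failed:** The detectors did badly on the last top view. They missed the small box, the connector and the steel block. They also put the screwdriver on the round box, and reported the round key as a cross box. I relied on the wrist images for those things. The reel was only in the top view by then, about where it started.

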